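Put the tape rolls back on their stands

TASK

Put the loose tape rolls away on the two post stands: the three flat rolls go over the post of the round stand, stacked with the largest at the bottom, the middle-sized one on it and the smallest on top, and the tall roll goes over the short post of the square stand. Every roll should lie flat and fully down; leave the spray can, tape measure and screwdriver where they are.

Things in the scene. Friction and masses are not known exactly. Their poses are not given: they have to be found in the camera images.
- roll_large_center (a point): large flat roll of black tape on a thin brown card core (40 mm across): ring of 68 mm outside diameter, 36 mm bore, 24 mm high, about 75 g, lying flat on the bench (bore upright). The point is its centre, half-way up (12 mm over its underside); z is the axis of its bore
- roll_medium_center (a point): middle-sized flat roll of black tape on a thin brown card core (40 mm across): 58 mm outside diameter, 36 mm bore, 24 mm high, about 55 g, lying flat on the bench (bore upright). The point is its centre, half-way up (12 mm over its underside); z is the axis of its bore
- roll_small_center (a point): small flat roll of black tape, nearly used up, on a thin brown card core (40 mm across): 48 mm outside diameter, 36 mm bore, 24 mm high, about 35 g, lying flat on the bench (bore upright). The point is its centre, half-way up (12 mm over its underside); z is the axis of its bore
- roll_tall_center (a point): tall roll of wide black tape on a thick brown card core (50 mm across): 64 mm outside diameter, 36 mm bore, 48 mm high (twice as high as the others), about 130 g, standing on the bench with its bore upright. The point is its centre, half-way up (24 mm over its underside); z is the axis of its bore
- round_stand: stand with a round dark steel foot, 90 mm across and 8 mm thick, fixed to the bench, with an upright bright steel post at its centre: 20 mm diameter, its top 68 mm over the bench, the last 10 mm tapering to 8 mm diameter. Origin on the post's axis at the bench top, z up. Rolls drop over the post and rest on the foot (8 mm over the bench) or on one another; a full stack of the three flat rolls stands 80 mm over the bench, 12 mm above the post's top
- square_stand: stand with a square dark steel foot, 85 mm by 85 mm and 8 mm thick, fixed to the bench, with a short upright bright steel post at its centre: 20 mm diameter, its top 44 mm over the bench, the last 10 mm tapering to 8 mm diameter. Origin on the post's axis at the bench top, z up, x and y along the foot's sides. The tall roll drops over the post and rests on the foot (8 mm over the bench)
- spray_can_mid (a point): bystander: spray can, grey with a pale paper band, 60 mm diameter, 150 mm high, standing at the bench's right side; the point is at mid-height. Leave it alone
- tape_measure_mid (a point): bystander: yellow tape measure case, 70 mm by 42 mm, 65 mm high, at the left side; the point is at its centre. Leave it alone
- screwdriver: bystander: screwdriver lying on the bench beyond the rolls, its length roughly along y; origin under its middle. Leave it alone
Not all that is in view belongs to the job. What is shaped like the part that bears roll_large_center but blue or pink is not meant.

How it is judged (in metres and radians):
At the end, for the whole second after the job is handed in: Round stand, bottom up: large, middle-sized, small roll; square stand: tall roll. Each centre within 11 mm of the post axis and 5 mm of its fully-down height (20, 44, 68 mm over the bench; tall 32 mm), flat within 0.1 rad, at rest, let go (horizontal distance between each of roll_large_center, roll_medium_center, roll_small_center and round_stand below 0.011 m and z of roll_large_center in the frame of round_stand between 0.015 and 0.025 m and (angle between roll_large_center's own z axis and vertical below 0.1 rad or angle between roll_large_center's own z axis and vertical above 3.04 rad) and linear speed of each of roll_large, roll_medium, roll_small, roll_tall below 0.02 m/s and angular speed of each of roll_large, roll_medium, roll_small, roll_tall below 0.2 rad/s and z of roll_medium_center in the frame of round_stand between 0.039 and 0.049 m and (angle between roll_medium_center's own z axis and vertical below 0.1 rad or angle between roll_medium_center's own z axis and vertical above 3.04 rad) and z of roll_small_center in the frame of round_stand between 0.063 and 0.073 m and (angle between roll_small_center's own z axis and vertical below 0.1 rad or angle between roll_small_center's own z axis and vertical above 3.04 rad) and horizontal distance between roll_tall_center and square_stand below 0.011 m and z of roll_tall_center in the frame of square_stand between 0.027 and 0.037 m and (angle between roll_tall_center's own z axis and vertical below 0.1 rad or angle between roll_tall_center's own z axis and vertical above 3.04 rad)); the robot touches nothing.
It fails at once if a bystander (spray can, tape measure or screwdriver) is moved more than 25 mm (distance of any of spray_can_mid, tape_measure_mid, screwdriver from where it was at the start of the episode above 0.025 m).
It also fails if it takes over 112 s, if anything falls off the work surface, if the arm or the gripper's body presses on something with over 40 N, if the wrist force passes 120 N, or if a joint passes its speed limit or range.

ROBOT

A 6-joint arm with a two-finger parallel gripper is mounted at the origin on the work surface. World frame = base frame: x ahead of the robot, y to its left, z up, the work surface at z = 0. Lengths are in mm, angles in rad, forces in N, time in s.
With the tool pointing down it reaches from about 250 to 775 mm from the base axis. Payload 4 kg.
Tool frame: the origin (TCP) lies midway between the tips of the shut fingers; the grasp point (between the pads) lies arm.tcp_to_grasp behind it (arm.tcp_to_grasp is the distance from the TCP to the grasp point, in mm); z points along the fingers, y is the line along which they close (so a half turn about z gives the same grasp; the last joint's range is limited). The gripper opens to 94 mm and grips with 3 to 60 N. Pads are 16 mm wide; open, the fingers measure 119 mm over their backs; the gripper's body (75 mm by 177 mm) begins 78 mm behind the grasp point.
Start: joints at [1.08, 0.087, 1.371, -0, 1.684, -0.103], TCP at [207.995, 509.174, 205.506] pointing down, gripper open.
Joint ranges: [-3.1, 3.1], [-0.76, 2.03], [0.27, 2.55], [-1.08, 4.22], [0.17, 2.65], [-2.57, 2.57]. Speed limits (rad/s): [2.79, 2.79, 3.14, 3.14, 3.14, 3.14].

INTERFACE

Orientations are given as a unit quaternion [x, y, z, w].
In Python, from bench import arm gives the robot as it stands.
- The arm moves only by the tool servo_tool, never from a script. Its argument "deltas" is a list of rows, each a list of 3 entries, a list of its own where there are three numbers: the gripper command: -1 is shut, 1 is fully open, values between are in proportion, then the shift along the tool's x, y, z in m, then the turn, a rotation vector about the tool's x, y, z in rad. A call has 1 to 5 rows; each row is the pose to reach, as a shift and turn from the pose commanded when the call began, along the tool's axes at that moment; what a row does not reach only later rows make up. A row lasts 1/8 s, in which the tool goes at most 62.5 mm and 10.7 degrees, less where a joint would pass 70% of its speed; a pose out of reach is approached as far as the arm can. A call with a gripper value outside its range is refused whole. The fingers move at their own pace and stop on an object; the grip force is fixed at half the most. Time passes only in rows, so rows that repeat a pose let the fingers close. It gives the time, the measured TCP pose, the force, the opening and the grip force at its end, in the units of the state.
- arm.get_obs(): the state, without advancing time (a new reading comes with each control period).
- arm.read_camera(name): name is "scene" or "top" or "wrist"; returns the picture (384x512x3 uint8, red, green, blue); there is no depth.
- arm.camera_params(name): a dict with "fx", "fy", "cx", "cy" (pixels), "pose" (4x4, takes a point from camera to world coordinates). Camera axes: x right, y up, looking along -z (the intrinsics and any distortion apply to the point x, -y, -z); pixel columns grow to the right and rows downward; lengths in mm; the calibration is good to about 2 mm. The wrist camera is an equidistant fisheye: a pixel r from the principal point sees the ray r / f radians off the axis. A picture is of the moment at which its call begins: read the wrist's pose just before it. camera_params takes no time and is no camera call; for the wrist camera it gives the pose at the moment of the call.
- arm.sign_off(): hands the job in; it is judged then, once.
The state is a dict: "time_s": time; "joints": joint angles; "joint_velocities": joint speeds; "effort": joint torques, N m; "tool_pos": TCP position; "eef_rot": TCP orientation; "contact_force": force on the tool from outside, world axes, zero at the start; "torque": the same for the moment, N m; "opening": opening from 0.0 (shut) to 1.0 (fully open); "grasp_force": force on a finger pad.
Only numpy, scipy, OpenCV 4.12 (cv2) and the standard library are available. Lean on these libraries where they do the work, as an engineer would, in place of code of your own. Each camera call takes 0.05 s, during which the arm holds its last target. There are 200 camera calls.

## Working session

There is one attempt and no reset: what is moved stays moved. The work goes in short steps, Python scripts to look and compute and a tool call to move; the robot and the scene stay as the last step left them, time stands still between calls to the robot, and variables do not carry over. Pictures are saved under pics/ and viewed, at most 14 in all, crops included, and the job is handed in when it is done.

Besides the shell and the picture viewer there is one more tool, called after ">>>" by a JSON object that holds its "name" and its "arguments", one argument or row to a line. servo_tool: Moves the arm, as the interface text tells. Its arguments: {"type":"object","properties":{"deltas":{"type":"array"}},"required":["deltas"]}

```bash
mkdir -p pics
python3 - <<'E'
from bench import arm
import cv2
o=arm.get_obs(); print({k:o[k] for k in("time_s","tool_pos","eef_rot","opening")}, arm.tcp_to_grasp)
for n in("top","scene"):
    im=arm.read_camera(n)[:,:,::-1]; cv2.imwrite(f"pics/{n}0.png",cv2.resize(im,(800,600),interpolation=cv2.INTER_CUBIC))
    p=arm.camera_params(n); print(n,p)
E
```

```text
{'time_s': 0.0, 'tool_pos': array([207.71985185, 508.67936449, 204.32748611]), 'eef_rot': array([ 1.92685593e-01,  9.81259947e-01, -1.03422707e-03, -3.30904134e-04]), 'opening': 1.0020366167678678} 18.8
top {'fx': 449.7015831471669, 'fy': 449.7015831471669, 'cx': 251.021429095378, 'cy': 191.3842873234933, 'pose': array([[ 6.16112643e-04,  9.97166082e-01, -7.52291533e-02,
         4.68310445e+02],
       [-9.99979574e-01,  1.35769286e-04, -6.39001652e-03,
        -1.97760036e+01],
       [-6.36169393e-03,  7.52315537e-02,  9.97145798e-01,
         1.63637410e+03],
       [ 0.00000000e+00,  0.00000000e+00,  0.00000000e+00,
         1.00000000e+00]])}
scene {'fx': 476.7354310418148, 'fy': 476.7354310418148, 'cx': 261.6681187251699, 'cy': 191.7538327112876, 'pose': array([[ 3.95514706e-01, -5.17535297e-01,  7.58765664e-01,
         1.55650269e+03],
       [ 9.18317019e-01,  2.08272347e-01, -3.36625136e-01,
        -4.59039731e+02],
       [ 1.61854843e-02,  8.29927615e-01,  5.57636247e-01,
         7.83269978e+02],
       [ 0.00000000e+00,  0.00000000e+00,  0.00000000e+00,
         1.00000000e+00]])}
```

View pics/top0.png

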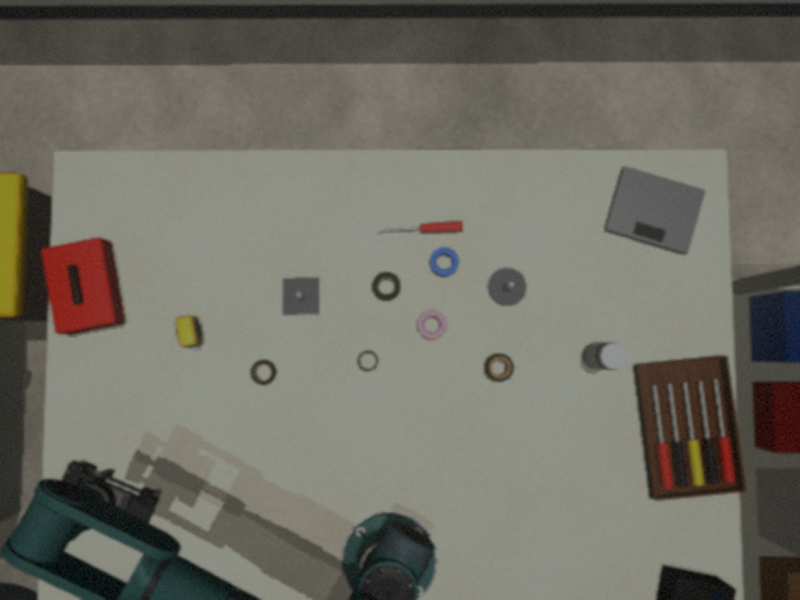

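View pics/scene0.png

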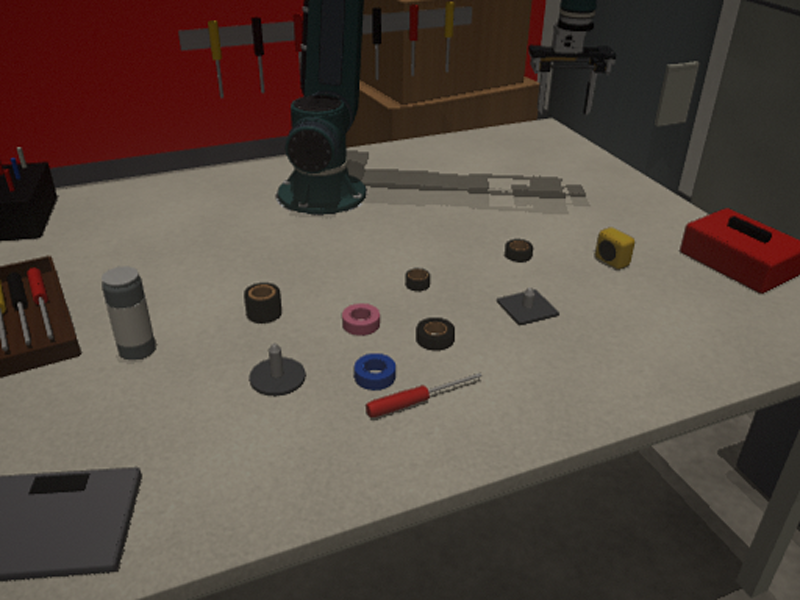

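The top view shows, in 800x600 pixels: large roll (386,286), medium (263,372), small (368,360), tall (499,367), round stand (507,287), square stand (300,296). The blue and pink rings are decoys. The scene view agrees.

```bash
cat > h.py <<'E'
from bench import arm
import cv2, numpy as np
from scipy.spatial.transform import Rotation as R
def topray(u,v,z,n="top"):
    p=arm.camera_params(n); T=p["pose"]
    d=T[:3,:3]@np.array([(u-p["cx"])/p["fx"],-(v-p["cy"])/p["fy"],-1]); c=T[:3,3]
    return c+d*(z-c[2])/d[2]
def wristpx(P):  # world -> wrist pixel
    p=arm.camera_params("wrist"); T=p["pose"]
    q=T[:3,:3].T@(np.array(P)-T[:3,3]); x,y,z=q[0],-q[1],-q[2]
    r=np.hypot(x,y); th=np.arctan2(r,z); return np.array([p["cx"]+p["fx"]*th*x/r,p["cy"]+p["fy"]*th*y/r])
def wristray(u,v,z):
    p=arm.camera_params("wrist"); T=p["pose"]
    a,b=(u-p["cx"])/p["fx"],(v-p["cy"])/p["fy"]; th=np.hypot(a,b); s=np.sin(th)/max(th,1e-9)
    d=T[:3,:3]@np.array([a*s,-b*s,-np.cos(th)]); c=T[:3,3]
    return c+d*(z-c[2])/d[2]
def togo(x,y,z,yaw=None):
    """tool-frame shift (m) to reach TCP world pos; turn about tool z for finger line at yaw"""
    o=arm.get_obs(); M=R.from_quat(o["eef_rot"]).as_matrix()
    print("pos",o["tool_pos"].round(1),"t",o["time_s"],"fingerline yaw",np.arctan2(M[1,1],M[0,1]).round(3),"shift",(M.T@(np.array([x,y,z])-o["tool_pos"])/1000).round(4))
E
python3 - <<'E'
from h import *
im=cv2.imread("pics/top0.png")
raw=arm.read_camera("top")[:,:,::-1].copy()
out=[]
for n,u,v,z in[("large",386,286,12),("medium",263,372,12),("small",368,360,12),("tall",499,367,24),("round",507,287,8),("square",300,296,8),("can",605,356,75),("measure",188,331,32)]:
    u0,v0=int(u/1.5625),int(v/1.5625); h=17
    c=raw[v0-h:v0+h+1,u0-h:u0+h+1]; g=cv2.resize(c,None,fx=8,fy=8,interpolation=cv2.INTER_CUBIC)
    bg=np.median(np.concatenate([c[0],c[-1],c[:,0],c[:,-1]]),axis=0)
    d=(np.abs(g.astype(int)-bg).sum(2)); m=(d>75).astype(np.uint8)
    cs,_=cv2.findContours(m,cv2.RETR_EXTERNAL,cv2.CHAIN_APPROX_NONE); k=max(cs,key=cv2.contourArea)
    M=cv2.moments(k); cu,cv_=M["m10"]/M["m00"],M["m01"]/M["m00"]
    U,V=u0-h+(cu+.5)/8-.5,v0-h+(cv_+.5)/8-.5
    print(n,topray(U,V,z).round(1),"diam",round(2*np.sqrt(M["m00"]/np.pi)/8*(1636-z)/449.7,1), [round(x) for x in cv2.minAreaRect(k)[1]],round(cv2.minAreaRect(k)[2],1))
    cv2.drawContours(g,[k],-1,(0,0,255),1); out.append(g)
cv2.imwrite("pics/c.png",cv2.resize(np.vstack([np.hstack(out[:4]),np.hstack(out[4:])]),(800,400)))
togo(468,-100,300)
print(arm.camera_params("wrist"))
E
```

```text
large [621.9   6.3  12. ] diam 70.0 [155, 152] 90.0
medium [423.3 288.6  12. ] diam 62.3 [138, 139] 26.6
small [449.7  48.6  12. ] diam 50.2 [109, 112] 65.0
tall [ 434.6 -250.9   24. ] diam 70.7 [152, 160] 90.0
round [ 621.  -274.4    8. ] diam 90.3 [197, 203] 90.0
square [599.5 204.7   8. ] diam 96.7 [196, 190] 90.0
can [ 458.3 -453.7   75. ] diam 62.8 [160, 156] 89.6
measure [515.5 454.6  32. ] diam 72.8 [173, 144] 87.2
pos [207.8 508.8 204.6] t 0.15 fingerline yaw 1.183 shift [-0.4711 -0.4653 -0.0947]
{'fx': 297.3186396354542, 'fy': 297.3186396354542, 'cx': 257.8868417658553, 'cy': 196.1696145735186, 'pose': array([[ 3.78606518e-01, -8.87491871e-01, -2.62707601e-01,
         1.31044506e+02],
       [ 9.25556392e-01,  3.62552908e-01,  1.09090577e-01,
         5.40318541e+02],
       [-1.57159575e-03, -2.84453103e-01,  9.58688668e-01,
         3.83677516e+02],
       [ 0.00000000e+00,  0.00000000e+00,  0.00000000e+00,
         1.00000000e+00]])}
```

View pics/c.png

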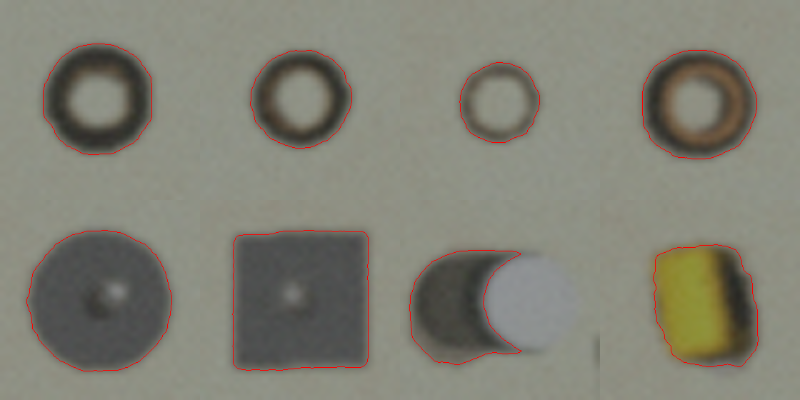

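The contours are clean and the diameters match, so these centres are usable. Next I turn the tool to align with the world axes and go over the large roll.

>>> {"name": "servo_tool", "arguments": {
  "deltas": [
    [1,[-0.241,-0.13,0.023],[0,0,-0.388]],
    [1,[-0.241,-0.13,0.023],[0,0,-0.388]],
    [1,[-0.241,-0.13,0.023],[0,0,-0.388]],
    [1,[-0.241,-0.13,0.023],[0,0,-0.388]],
    [1,[-0.241,-0.13,0.023],[0,0,-0.388]]
  ]
}}

```text
time_s: 0.78
tool_pos: [383.0, 295.3, 181.9]
eef_rot: [0.001, 1.0, -0.0, -0.0]
contact_force: [0.6, -0.0, 0.2]
opening: 1.0
grasp_force: 0.0
```

```bash
python3 -c "
from h import *
togo(622,6,150)"
```

```text
pos [383.  295.3 181.9] t 0.775 fingerline yaw 1.569 shift [-0.2396 -0.2887  0.032 ]
```

>>> {"name": "servo_tool", "arguments": {
  "deltas": [
    [1,[-0.12,-0.144,0.016],[0,0,0]],
    [1,[-0.12,-0.144,0.016],[0,0,0]],
    [1,[-0.12,-0.144,0.016],[0,0,0]],
    [1,[-0.12,-0.144,0.016],[0,0,0]]
  ]
}}

```text
time_s: 1.27
tool_pos: [503.4, 150.2, 165.0]
eef_rot: [0.003, 1.0, -0.001, -0.001]
contact_force: [-0.8, 0.7, -0.2]
opening: 0.996
grasp_force: 0.0
```

>>> {"name": "servo_tool", "arguments": {
  "deltas": [
    [1,[-0.12,-0.144,0.016],[0,0,0]],
    [1,[-0.12,-0.144,0.016],[0,0,0]],
    [1,[-0.12,-0.144,0.016],[0,0,0]],
    [1,[-0.12,-0.144,0.016],[0,0,0]],
    [1,[-0.12,-0.144,0.016],[0,0,0]]
  ]
}}

```text
time_s: 1.9
tool_pos: [621.4, 11.0, 150.1]
eef_rot: [-0.0, 1.0, 0.001, -0.001]
contact_force: [-0.0, 0.4, 0.2]
opening: 1.002
grasp_force: 0.0
```

```bash
python3 -c "
from h import *
togo(622,6,4)
im=arm.read_camera('wrist')[:,:,::-1].copy()
for P in [(622,6,24),(621,-274,68),(599.5,204.7,44),(450,49,24)]:
    u=wristpx(P); print(P,u.round(0)); cv2.drawMarker(im,tuple(int(a) for a in u.round()),(0,255,0),0,8)
cv2.imwrite('pics/w1.png',cv2.resize(im,(800,600),interpolation=cv2.INTER_CUBIC))"
```

```text
pos [621.4  11.  150.1] t 1.9 fingerline yaw 1.572 shift [-0.0008 -0.0052  0.1461]
(622, 6, 24) [253. 190.]
(621, -274, 68) [ 18. 200.]
(599.5, 204.7, 44) [432. 176.]
(450, 49, 24) [295.  28.]
```

View pics/w1.png

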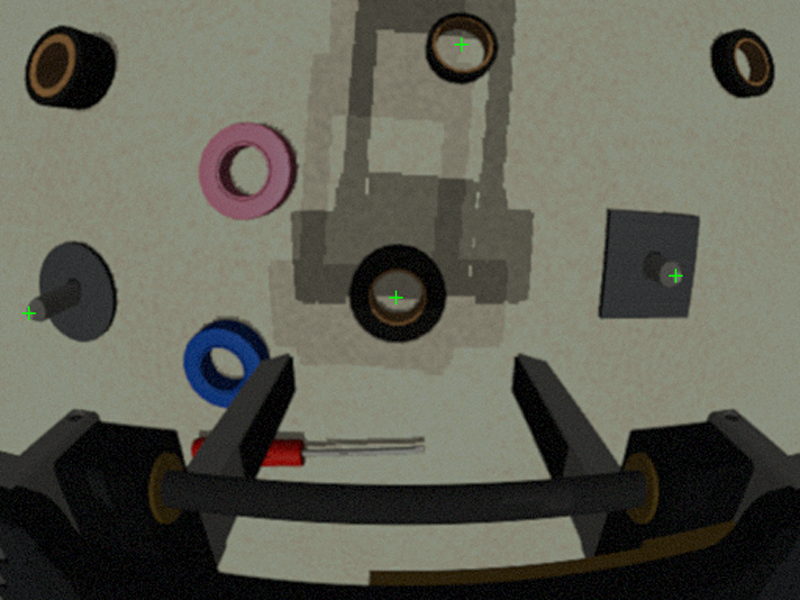

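Markers sit on the posts and rolls within about 2 mm: large roll at view pixel (397,293), round post tip (35,310), square post tip (672,274). Descend and grip the large roll.

>>> {"name": "servo_tool", "arguments": {
  "deltas": [
    [1,[0,-0.005,0.05],[0,0,0]],
    [1,[0,-0.005,0.1],[0,0,0]],
    [1,[0,-0.005,0.13],[0,0,0]],
    [1,[0,-0.005,0.145],[0,0,0]],
    [1,[0,-0.005,0.145],[0,0,0]]
  ]
}}

```text
time_s: 2.58
tool_pos: [621.3, 6.0, 5.4]
eef_rot: [-0.001, 1.0, 0.0, -0.0]
contact_force: [0.8, -0.3, 0.1]
opening: 1.006
grasp_force: 0.0
```

>>> {"name": "servo_tool", "arguments": {
  "deltas": [
    [-1,[0,0,0],[0,0,0]],
    [-1,[0,0,0],[0,0,0]],
    [-1,[0,0,0],[0,0,0]],
    [-1,[0,0,0],[0,0,0]],
    [-1,[0,0,0],[0,0,0]]
  ]
}}

```text
time_s: 3.2
tool_pos: [622.9, 5.0, 6.8]
eef_rot: [-0.0, 1.0, 0.0, 0.001]
contact_force: [-0.4, 1.1, 4.7]
opening: 0.708
grasp_force: 29.8
```

>>> {"name": "servo_tool", "arguments": {
  "deltas": [
    [-1,[0,0,-0.03],[0,0,0]],
    [-1,[0,0,-0.08],[0,0,0]],
    [-1,[0,0,-0.12],[0,0,0]]
  ]
}}

```text
time_s: 3.58
tool_pos: [621.7, 4.3, 126.2]
eef_rot: [0.0, 1.0, -0.0, -0.0]
contact_force: [-0.3, 0.3, -0.5]
opening: 0.71
grasp_force: 29.8
```

>>> {"name": "servo_tool", "arguments": {
  "deltas": [
    [-1,[0,-0.03,0],[0,0,0]],
    [-1,[0,-0.08,0],[0,0,0]],
    [-1,[0,-0.12,0],[0,0,0]],
    [-1,[0,-0.15,0],[0,0,0]]
  ]
}}

```text
time_s: 4.08
tool_pos: [621.1, -147.3, 124.2]
eef_rot: [0.001, 1.0, -0.0, -0.001]
contact_force: [-0.0, 0.6, -0.7]
opening: 0.707
grasp_force: 29.8
```

>>> {"name": "servo_tool", "arguments": {
  "deltas": [
    [-1,[0,-0.05,0],[0,0,0]],
    [-1,[0,-0.1,0],[0,0,0]],
    [-1,[0,-0.13,0],[0,0,0]],
    [-1,[0,-0.13,0],[0,0,0]],
    [-1,[0,-0.13,0],[0,0,0]]
  ]
}}

```text
time_s: 4.7
tool_pos: [621.7, -274.5, 124.5]
eef_rot: [-0.0, 1.0, 0.001, -0.001]
contact_force: [1.4, 0.5, -1.1]
opening: 0.706
grasp_force: 29.8
```

```bash
python3 -c "
from h import *
togo(621,-274.4,13)
im=arm.read_camera('wrist')[:,:,::-1].copy()
g=arm.get_obs()['tool_pos']
for P in [(621,-274.4,68),tuple(g+[0,0,19])]:
    u=wristpx(P); print(P,u.round(0)); cv2.drawMarker(im,tuple(int(a) for a in u.round()),(0,255,0),0,8)
cv2.imwrite('pics/w2.png',cv2.resize(im,(800,600),interpolation=cv2.INTER_CUBIC))"
```

```text
pos [ 621.7 -274.5  124.5] t 4.7 fingerline yaw 1.571 shift [ 5.000e-04 -1.000e-04  1.115e-01]
(621, -274.4, 68) [258. 210.]
(np.float64(621.9317503733096), np.float64(-274.05434224695216), np.float64(143.89021717946275)) [258. 253.]
```

View pics/w2.png

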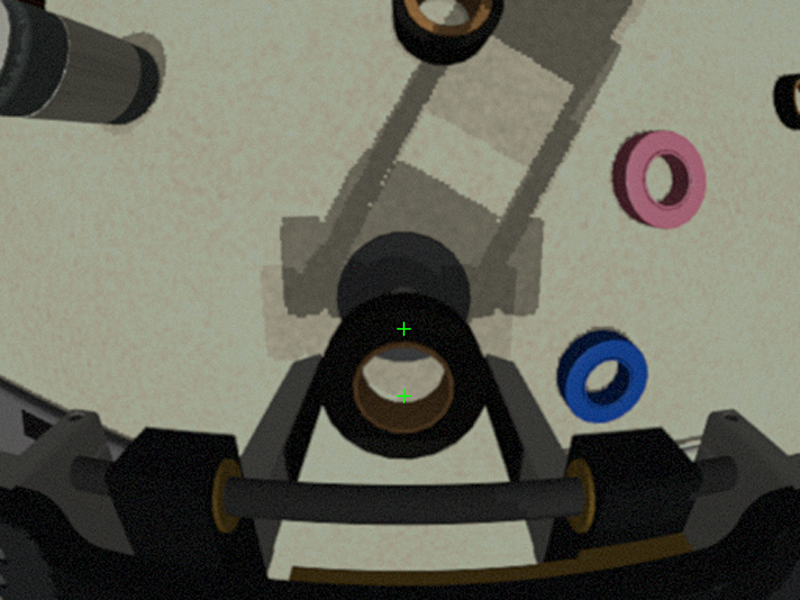

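The roll is held level, with its bore about 3 mm nearer the base than the TCP; its top rim centre is at (404,387) against the marker at (403,395). Lower it with a small +x correction and release.

>>> {"name": "servo_tool", "arguments": {
  "deltas": [
    [-1,[-0.002,0,0.03],[0,0,0]],
    [-1,[-0.002,0,0.06],[0,0,0]],
    [-1,[-0.002,0,0.09],[0,0,0]],
    [-1,[-0.002,0,0.11],[0,0,0]],
    [-1,[-0.002,0,0.11],[0,0,0]]
  ]
}}

```text
time_s: 5.38
tool_pos: [624.1, -274.0, 14.8]
eef_rot: [-0.001, 1.0, 0.0, -0.0]
contact_force: [0.1, 0.2, -1.0]
opening: 0.704
grasp_force: 29.9
```

>>> {"name": "servo_tool", "arguments": {
  "deltas": [
    [1,[0,0,0],[0,0,0]],
    [1,[0,0,0],[0,0,0]],
    [1,[0,0,0],[0,0,0]],
    [1,[0,0,0],[0,0,0]]
  ]
}}

```text
time_s: 5.88
tool_pos: [624.2, -275.4, 15.8]
eef_rot: [-0.0, 1.0, -0.0, 0.0]
contact_force: [-0.2, -0.5, -0.1]
opening: 0.999
grasp_force: 0.0
```

>>> {"name": "servo_tool", "arguments": {
  "deltas": [
    [1,[0,0,-0.04],[0,0,0]],
    [1,[0,0,-0.1],[0,0,0]],
    [1,[0,0,-0.14],[0,0,0]],
    [1,[0,0,-0.14],[0,0,0]]
  ]
}}

```text
time_s: 6.38
tool_pos: [626.3, -276.6, 161.5]
eef_rot: [-0.0, 1.0, -0.002, 0.005]
contact_force: [0.4, 0.1, -0.9]
opening: 1.004
grasp_force: 0.0
```

```bash
python3 -c "
from h import *
togo(423.3,288.6,150)
im=arm.read_camera('wrist')[:,:,::-1].copy()
cv2.imwrite('pics/w3.png',im)"
```

```text
pos [ 626.3 -276.6  161.5] t 6.375 fingerline yaw 1.571 shift [0.203  0.5652 0.0068]
```

View pics/w3.png

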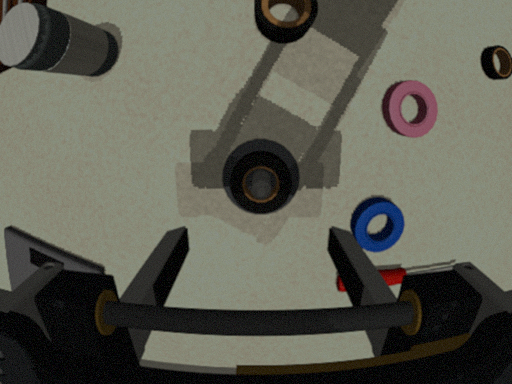

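The large roll is down over the post and flat on the foot, bore at (261,183). Now the tall roll.

>>> {"name": "servo_tool", "arguments": {
  "deltas": [
    [1,[0.05,0.006,0],[0,0,0]],
    [1,[0.1,0.012,0],[0,0,0]],
    [1,[0.15,0.018,0],[0,0,0]],
    [1,[0.19,0.024,0],[0,0,0]],
    [1,[0.19,0.024,0],[0,0,0]]
  ]
}}

```text
time_s: 7.05
tool_pos: [430.9, -250.0, 152.8]
eef_rot: [0.001, 1.0, 0.001, -0.002]
contact_force: [0.4, 0.3, -0.0]
opening: 1.002
grasp_force: 0.0
```

```bash
python3 -c "
from h import *
togo(434.6,-250.9,13)
im=arm.read_camera('wrist')[:,:,::-1].copy()
for P in [(434.6,-250.9,48),(434.6,-250.9,0)]:
    u=wristpx(P); print(P,u.round(0)); cv2.drawMarker(im,tuple(int(a) for a in u.round()),(0,255,0),0,8)
cv2.imwrite('pics/w4.png',im)"
```

```text
pos [ 430.9 -250.   152.8] t 7.05 fingerline yaw 1.569 shift [-0.0043 -0.0013  0.1398]
(434.6, -250.9, 48) [258. 197.]
(434.6, -250.9, 0) [258. 185.]
```

View pics/w4.png

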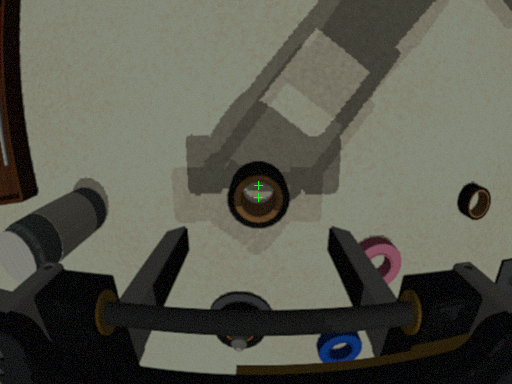

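The tall roll's top is centred at (259,199), close to the marker at (258,197).

>>> {"name": "servo_tool", "arguments": {
  "deltas": [
    [1,[-0.004,-0.001,0.05],[0,0,0]],
    [1,[-0.004,-0.001,0.1],[0,0,0]],
    [1,[-0.004,-0.001,0.14],[0,0,0]],
    [1,[-0.004,-0.001,0.14],[0,0,0]]
  ]
}}

```text
time_s: 7.6
tool_pos: [435.7, -249.9, 10.6]
eef_rot: [-0.0, 1.0, 0.003, -0.004]
contact_force: [-0.4, -0.1, -0.7]
opening: 0.994
grasp_force: 0.0
```

>>> {"name": "servo_tool", "arguments": {
  "deltas": [
    [-1,[0,0,0],[0,0,0]],
    [-1,[0,0,0],[0,0,0]],
    [-1,[0,0,0],[0,0,0]],
    [-1,[0,0,0],[0,0,0]],
    [-1,[0,0,0],[0,0,0]]
  ]
}}

```text
time_s: 8.22
tool_pos: [439.1, -252.2, 17.1]
eef_rot: [-0.0, 1.0, -0.0, 0.001]
contact_force: [-0.6, 3.6, 6.4]
opening: 0.678
grasp_force: 29.6
```

>>> {"name": "servo_tool", "arguments": {
  "deltas": [
    [-1,[0,0,-0.03],[0,0,0]],
    [-1,[0,0,-0.08],[0,0,0]],
    [-1,[0,0,-0.12],[0,0,0]]
  ]
}}

```text
time_s: 8.6
tool_pos: [437.9, -252.7, 137.0]
eef_rot: [-0.0, 1.0, -0.001, 0.0]
contact_force: [0.3, -0.2, -1.6]
opening: 0.68
grasp_force: 29.5
```

>>> {"name": "servo_tool", "arguments": {
  "deltas": [
    [-1,[-0.02,0.04,0],[0,0,0]],
    [-1,[-0.04,0.1,0],[0,0,0]],
    [-1,[-0.06,0.15,0],[0,0,0]],
    [-1,[-0.08,0.2,0],[0,0,0]],
    [-1,[-0.1,0.25,0],[0,0,0]]
  ]
}}

```text
time_s: 9.22
tool_pos: [538.3, -1.0, 135.2]
eef_rot: [-0.0, 1.0, -0.001, 0.0]
contact_force: [0.5, -1.2, -1.5]
opening: 0.678
grasp_force: 29.5
```

```bash
python3 -c "
from h import *
togo(599.5,204.7,130)"
```

```text
pos [538.3  -1.  135.2] t 9.225 fingerline yaw 1.571 shift [-0.0612  0.2057  0.005 ]
```

>>> {"name": "servo_tool", "arguments": {
  "deltas": [
    [-1,[-0.016,0.05,0],[0,0,0]],
    [-1,[-0.032,0.1,0],[0,0,0]],
    [-1,[-0.048,0.15,0],[0,0,0]],
    [-1,[-0.062,0.19,0],[0,0,0]],
    [-1,[-0.064,0.206,0],[0,0,0]]
  ]
}}

```text
time_s: 9.85
tool_pos: [602.0, 205.5, 134.5]
eef_rot: [-0.001, 1.0, -0.0, -0.0]
contact_force: [0.1, -0.7, -0.9]
opening: 0.682
grasp_force: 29.5
```

>>> {"name": "servo_tool", "arguments": {
  "deltas": [
    [-1,[0,0,0],[0,0,0]],
    [-1,[0,0,0],[0,0,0]]
  ]
}}

```text
time_s: 10.1
tool_pos: [601.7, 202.2, 135.5]
eef_rot: [0.001, 1.0, -0.001, -0.0]
contact_force: [0.3, -0.5, -1.3]
opening: 0.676
grasp_force: 29.5
```

```bash
python3 -c "
from h import *
togo(602,204.7,24)
im=arm.read_camera('wrist')[:,:,::-1].copy()
P=arm.get_obs()['tool_pos']+[-3,0,32]
u=wristpx(P); print(u.round(0)); cv2.drawMarker(im,tuple(int(a) for a in u.round()),(0,255,0),0,8)
cv2.imwrite('pics/w5.png',im)"
```

```text
pos [601.7 202.2 135.5] t 10.1 fingerline yaw 1.57 shift [-0.0003  0.0027  0.1115]
[258. 259.]
```

View pics/w5.png

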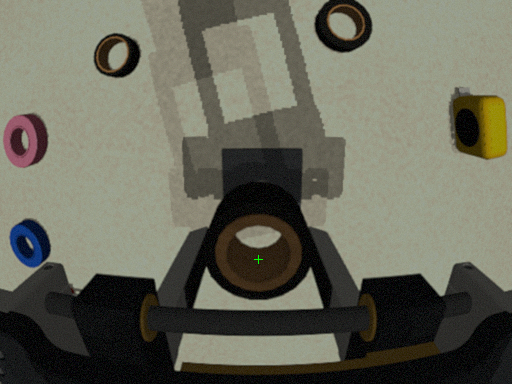

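The roll is held level, its bore centred at (258,252). Lower it with +2 mm in x.

>>> {"name": "servo_tool", "arguments": {
  "deltas": [
    [-1,[-0.002,0.001,0.03],[0,0,0]],
    [-1,[-0.002,0.001,0.06],[0,0,0]],
    [-1,[-0.002,0.001,0.09],[0,0,0]],
    [-1,[-0.002,0.001,0.11],[0,0,0]],
    [-1,[-0.002,0.001,0.111],[0,0,0]]
  ]
}}

```text
time_s: 10.78
tool_pos: [604.0, 203.7, 24.2]
eef_rot: [0.001, 1.0, -0.0, -0.0]
contact_force: [-0.5, -0.1, -1.0]
opening: 0.677
grasp_force: 29.6
```

>>> {"name": "servo_tool", "arguments": {
  "deltas": [
    [1,[0,0,0],[0,0,0]],
    [1,[0,0,0],[0,0,0]],
    [1,[0,0,0],[0,0,0]],
    [1,[0,0,0],[0,0,0]]
  ]
}}

```text
time_s: 11.28
tool_pos: [604.1, 204.9, 24.8]
eef_rot: [-0.0, 1.0, 0.0, 0.0]
contact_force: [-0.4, -0.3, 0.5]
opening: 0.997
grasp_force: 0.0
```

>>> {"name": "servo_tool", "arguments": {
  "deltas": [
    [1,[0,0,-0.04],[0,0,0]],
    [1,[0,0,-0.09],[0,0,0]],
    [1,[0,0,-0.13],[0,0,0]],
    [1,[0,0,-0.13],[0,0,0]]
  ]
}}

```text
time_s: 11.78
tool_pos: [606.4, 205.4, 159.9]
eef_rot: [-0.0, 1.0, 0.001, 0.005]
contact_force: [0.4, 1.1, 0.6]
opening: 1.001
grasp_force: 0.0
```

>>> {"name": "servo_tool", "arguments": {
  "deltas": [
    [1,[0.05,0.024,0],[0,0,0]],
    [1,[0.1,0.048,0],[0,0,0]],
    [1,[0.15,0.072,0],[0,0,0]],
    [1,[0.18,0.084,0],[0,0,0]],
    [1,[0.18,0.084,0],[0,0,0]]
  ]
}}

```text
time_s: 12.4
tool_pos: [421.5, 289.2, 153.0]
eef_rot: [-0.002, 1.0, -0.0, -0.001]
contact_force: [0.2, -0.4, 0.0]
opening: 0.998
grasp_force: 0.0
```

```bash
python3 -c "
from h import *
togo(423.3,288.6,5)
im=arm.read_camera('wrist')[:,:,::-1].copy()
for P in [(423.3,288.6,24),(599.5,204.7,56)]:
    u=wristpx(P); print(P,u.round(0)); cv2.drawMarker(im,tuple(int(a) for a in u.round()),(0,255,0),0,8)
cv2.imwrite('pics/w6.png',im)"
```

```text
pos [421.5 289.2 153. ] t 12.4 fingerline yaw 1.574 shift [-0.0021 -0.0004  0.148 ]
(423.3, 288.6, 24) [258. 189.]
(599.5, 204.7, 56) [191. 332.]
```

View pics/w6.png

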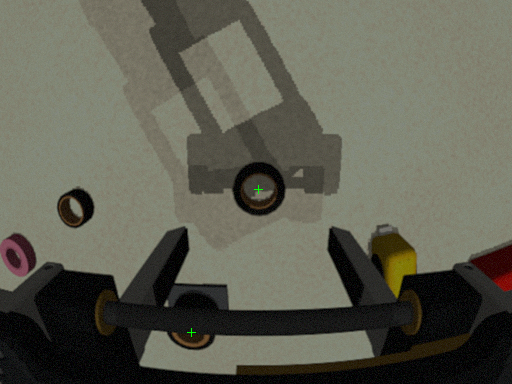

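The tall roll sits on the square stand (marker in its bore at (191,332)), and the medium roll is centred under the gripper at (259,189). Grip it and carry it to the round stand.

>>> {"name": "servo_tool", "arguments": {
  "deltas": [
    [1,[-0.001,0,0.05],[0,0,0]],
    [1,[-0.001,0,0.1],[0,0,0]],
    [1,[-0.001,0,0.135],[0,0,0]],
    [1,[-0.001,0,0.149],[0,0,0]],
    [1,[-0.001,0,0.149],[0,0,0]]
  ]
}}

```text
time_s: 13.08
tool_pos: [425.1, 288.0, 4.5]
eef_rot: [0.0, 1.0, -0.001, -0.001]
contact_force: [-0.2, 0.3, 0.6]
opening: 1.001
grasp_force: 0.0
```

>>> {"name": "servo_tool", "arguments": {
  "deltas": [
    [-1,[0,0,0],[0,0,0]],
    [-1,[0,0,0],[0,0,0]],
    [-1,[0,0,0],[0,0,0]],
    [-1,[0,0,0],[0,0,0]],
    [-1,[0,0,0],[0,0,0]]
  ]
}}

```text
time_s: 13.7
tool_pos: [425.2, 289.0, 6.1]
eef_rot: [-0.0, 1.0, 0.0, 0.0]
contact_force: [0.2, 0.2, 3.0]
opening: 0.603
grasp_force: 29.8
```

>>> {"name": "servo_tool", "arguments": {
  "deltas": [
    [-1,[0,0,-0.04],[0,0,0]],
    [-1,[0,0,-0.09],[0,0,0]],
    [-1,[0,0,-0.14],[0,0,0]]
  ]
}}

```text
time_s: 14.08
tool_pos: [424.4, 288.4, 146.3]
eef_rot: [-0.0, 1.0, -0.0, -0.001]
contact_force: [1.6, -0.5, -0.2]
opening: 0.604
grasp_force: 29.8
```

>>> {"name": "servo_tool", "arguments": {
  "deltas": [
    [-1,[-0.017,-0.047,0],[0,0,0]],
    [-1,[-0.034,-0.1,0],[0,0,0]],
    [-1,[-0.053,-0.155,0],[0,0,0]],
    [-1,[-0.073,-0.21,0],[0,0,0]],
    [-1,[-0.093,-0.265,0],[0,0,0]]
  ]
}}

```text
time_s: 14.7
tool_pos: [518.1, 21.9, 145.2]
eef_rot: [-0.0, 1.0, 0.0, -0.0]
contact_force: [-0.1, -0.3, -0.7]
opening: 0.603
grasp_force: 29.8
```

>>> {"name": "servo_tool", "arguments": {
  "deltas": [
    [-1,[-0.02,-0.055,0],[0,0,0]],
    [-1,[-0.04,-0.11,0],[0,0,0]],
    [-1,[-0.06,-0.165,0],[0,0,0]],
    [-1,[-0.08,-0.22,0],[0,0,0]],
    [-1,[-0.095,-0.26,0],[0,0,0]]
  ]
}}

```text
time_s: 15.32
tool_pos: [613.1, -238.7, 144.5]
eef_rot: [0.001, 1.0, 0.0, -0.001]
contact_force: [0.1, 0.4, -1.3]
opening: 0.604
grasp_force: 29.8
```

>>> {"name": "servo_tool", "arguments": {
  "deltas": [
    [-1,[-0.01,-0.038,0],[0,0,0]],
    [-1,[-0.01,-0.038,0],[0,0,0]],
    [-1,[-0.01,-0.038,0],[0,0,0]]
  ]
}}

```text
time_s: 15.7
tool_pos: [622.7, -273.6, 144.8]
eef_rot: [-0.0, 1.0, 0.001, -0.001]
contact_force: [-0.5, 0.3, -1.0]
opening: 0.602
grasp_force: 29.8
```

```bash
python3 -c "
from h import *
togo(623,-274.4,38)
im=arm.read_camera('wrist')[:,:,::-1].copy()
P=arm.get_obs()['tool_pos']+[0,0,19]
u=wristpx(P); print(u.round(0)); cv2.drawMarker(im,tuple(int(a) for a in u.round()),(0,255,0),0,8)
cv2.imwrite('pics/w7.png',im)"
```

```text
pos [ 622.7 -273.6  144.8] t 15.7 fingerline yaw 1.571 shift [-0.0004 -0.001   0.1068]
[258. 253.]
```

View pics/w7.png

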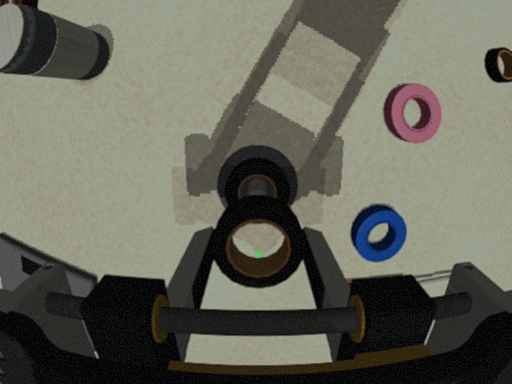

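The medium roll is held level with its bore near (258,249), and the post and large roll are behind it at (258,185). Lower and release.

>>> {"name": "servo_tool", "arguments": {
  "deltas": [
    [-1,[-0.001,0,0.03],[0,0,0]],
    [-1,[-0.001,0,0.06],[0,0,0]],
    [-1,[-0.001,0,0.09],[0,0,0]],
    [-1,[-0.001,0,0.106],[0,0,0]],
    [-1,[-0.001,0,0.106],[0,0,0]]
  ]
}}

```text
time_s: 16.38
tool_pos: [624.0, -273.1, 39.3]
eef_rot: [-0.001, 1.0, 0.0, -0.0]
contact_force: [0.3, -1.0, -0.5]
opening: 0.599
grasp_force: 29.9
```

>>> {"name": "servo_tool", "arguments": {
  "deltas": [
    [1,[0,0,0],[0,0,0]],
    [1,[0,0,0],[0,0,0]],
    [1,[0,0,0],[0,0,0]],
    [1,[0,0,0],[0,0,0]]
  ]
}}

```text
time_s: 16.88
tool_pos: [624.2, -274.4, 39.7]
eef_rot: [-0.0, 1.0, -0.0, 0.0]
contact_force: [-0.0, 0.5, 0.5]
opening: 0.983
grasp_force: 0.0
```

>>> {"name": "servo_tool", "arguments": {
  "deltas": [
    [1,[0,0,-0.04],[0,0,0]],
    [1,[0,0,-0.08],[0,0,0]],
    [1,[0,0,-0.115],[0,0,0]],
    [1,[0,0,-0.115],[0,0,0]]
  ]
}}

```text
time_s: 17.38
tool_pos: [625.9, -275.3, 159.1]
eef_rot: [-0.0, 1.0, -0.002, 0.004]
contact_force: [-0.2, -0.1, -0.6]
opening: 1.0
grasp_force: 0.0
```

>>> {"name": "servo_tool", "arguments": {
  "deltas": [
    [1,[0.028,0.05,0],[0,0,0]],
    [1,[0.056,0.1,0],[0,0,0]],
    [1,[0.084,0.15,0],[0,0,0]],
    [1,[0.112,0.2,0],[0,0,0]],
    [1,[0.14,0.25,0],[0,0,0]]
  ]
}}

```text
time_s: 18.0
tool_pos: [481.9, -22.6, 152.1]
eef_rot: [0.0, 1.0, 0.0, -0.002]
contact_force: [-0.1, -0.5, 1.1]
opening: 0.999
grasp_force: 0.0
```

>>> {"name": "servo_tool", "arguments": {
  "deltas": [
    [1,[0.016,0.04,0],[0,0,0]],
    [1,[0.034,0.073,0],[0,0,0]],
    [1,[0.034,0.073,0],[0,0,0]],
    [1,[0.034,0.073,0],[0,0,0]]
  ]
}}

```text
time_s: 18.5
tool_pos: [449.7, 48.3, 153.3]
eef_rot: [-0.0, 1.0, -0.0, -0.001]
contact_force: [0.3, 0.0, 0.3]
opening: 0.998
grasp_force: 0.0
```

```bash
python3 -c "
from h import *
togo(449.7,48.6,5)
im=arm.read_camera('wrist')[:,:,::-1].copy()
for P in [(449.7,48.6,24)]:
    u=wristpx(P); print(P,u.round(0)); cv2.drawMarker(im,tuple(int(a) for a in u.round()),(0,255,0),0,8)
s=arm.read_camera('scene')[200:270,130:240,::-1]
cv2.imwrite('pics/w8.png',np.hstack([cv2.resize(im[:,120:400],(280,384)),cv2.resize(s,(510,384),interpolation=cv2.INTER_CUBIC)]))"
```

```text
pos [449.7  48.3 153.3] t 18.5 fingerline yaw 1.571 shift [-0.0003  0.0004  0.1483]
(449.7, 48.6, 24) [259. 188.]
```

View pics/w8.png

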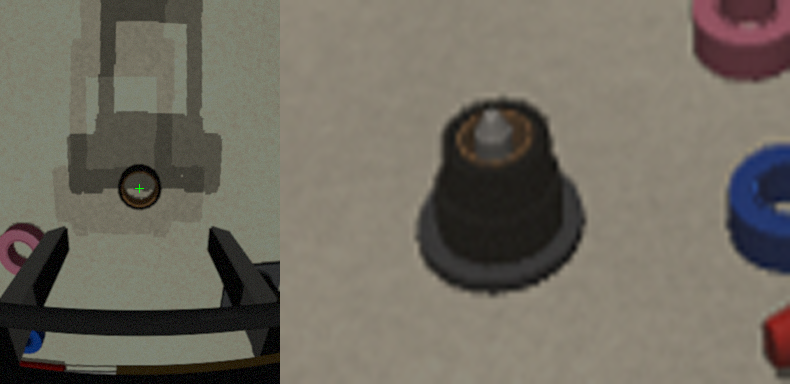

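The medium roll is stacked flat on the large one, and the small roll is centred under the gripper.

>>> {"name": "servo_tool", "arguments": {
  "deltas": [
    [1,[0,0,0.05],[0,0,0]],
    [1,[0,0,0.1],[0,0,0]],
    [1,[0,0,0.135],[0,0,0]],
    [1,[0,0,0.148],[0,0,0]],
    [1,[0,0,0.148],[0,0,0]]
  ]
}}

```text
time_s: 19.23
tool_pos: [450.0, 48.1, 6.1]
eef_rot: [0.0, 1.0, 0.0, -0.001]
contact_force: [0.8, 0.6, -0.1]
opening: 0.999
grasp_force: 0.0
```

>>> {"name": "servo_tool", "arguments": {
  "deltas": [
    [-1,[0,0,0],[0,0,0]],
    [-1,[0,0,0],[0,0,0]],
    [-1,[0,0,0],[0,0,0]],
    [-1,[0,0,0],[0,0,0]],
    [-1,[0,0,0],[0,0,0]]
  ]
}}

```text
time_s: 19.85
tool_pos: [450.1, 48.9, 6.6]
eef_rot: [-0.0, 1.0, 0.0, 0.0]
contact_force: [-1.2, -0.1, 0.9]
opening: 0.512
grasp_force: 30.1
```

>>> {"name": "servo_tool", "arguments": {
  "deltas": [
    [-1,[0,0,-0.04],[0,0,0]],
    [-1,[0,0,-0.09],[0,0,0]],
    [-1,[0,0,-0.14],[0,0,0]]
  ]
}}

```text
time_s: 20.23
tool_pos: [449.5, 48.8, 147.5]
eef_rot: [-0.0, 1.0, 0.0, -0.0]
contact_force: [0.1, -1.3, -0.1]
opening: 0.508
grasp_force: 30.0
```

>>> {"name": "servo_tool", "arguments": {
  "deltas": [
    [-1,[-0.028,-0.05,0],[0,0,0]],
    [-1,[-0.056,-0.1,0],[0,0,0]],
    [-1,[-0.084,-0.15,0],[0,0,0]],
    [-1,[-0.112,-0.2,0],[0,0,0]],
    [-1,[-0.14,-0.25,0],[0,0,0]]
  ]
}}

```text
time_s: 20.85
tool_pos: [590.7, -202.9, 146.1]
eef_rot: [-0.0, 1.0, 0.0, -0.0]
contact_force: [0.1, 0.3, -0.8]
opening: 0.51
grasp_force: 30.0
```

>>> {"name": "servo_tool", "arguments": {
  "deltas": [
    [-1,[-0.016,-0.04,0],[0,0,0]],
    [-1,[-0.033,-0.073,0],[0,0,0]],
    [-1,[-0.033,-0.073,0],[0,0,0]],
    [-1,[-0.033,-0.073,0],[0,0,0]],
    [-1,[-0.033,-0.073,0],[0,0,0]]
  ]
}}

```text
time_s: 21.48
tool_pos: [622.9, -273.0, 146.7]
eef_rot: [-0.001, 1.0, 0.0, 0.0]
contact_force: [-0.3, 0.6, -1.2]
opening: 0.512
grasp_force: 30.0
```

```bash
python3 -c "
from h import *
togo(622.5,-274.4,62)
im=arm.read_camera('wrist')[:,:,::-1].copy()
P=arm.get_obs()['tool_pos']+[0,0,19]
u=wristpx(P); print(u.round(0)); cv2.drawMarker(im,tuple(int(a) for a in u.round()),(0,255,0),0,8)
cv2.imwrite('pics/w9.png',cv2.resize(im[100:340,100:420],(800,600)))"
```

```text
pos [ 622.9 -273.   146.7] t 21.475 fingerline yaw 1.572 shift [ 0.0004 -0.0014  0.0847]
[258. 253.]
```

View pics/w9.png

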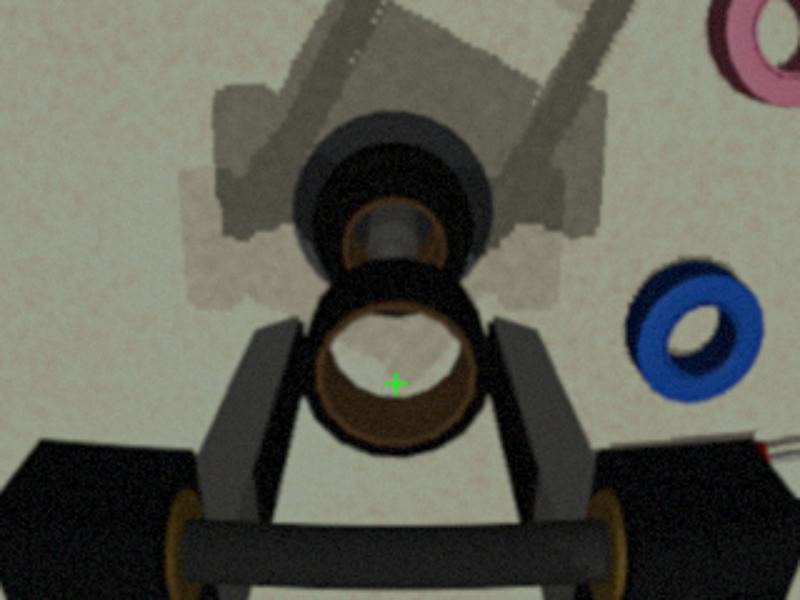

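The small roll is held level and in line with the post. Lower, release, and retreat.

>>> {"name": "servo_tool", "arguments": {
  "deltas": [
    [-1,[0,-0.001,0.03],[0,0,0]],
    [-1,[0,-0.001,0.055],[0,0,0]],
    [-1,[0,-0.001,0.075],[0,0,0]],
    [-1,[0,-0.001,0.084],[0,0,0]],
    [-1,[0,-0.001,0.084],[0,0,0]]
  ]
}}

```text
time_s: 22.15
tool_pos: [623.5, -275.1, 63.3]
eef_rot: [-0.0, 1.0, -0.0, 0.001]
contact_force: [0.6, 0.9, 0.3]
opening: 0.511
grasp_force: 30.0
```

>>> {"name": "servo_tool", "arguments": {
  "deltas": [
    [1,[0,0,0],[0,0,0]],
    [1,[0,0,0],[0,0,0]],
    [1,[0,0,0],[0,0,0]],
    [1,[0,0,0],[0,0,0]]
  ]
}}

```text
time_s: 22.65
tool_pos: [623.1, -275.3, 62.5]
eef_rot: [-0.0, 1.0, 0.0, 0.0]
contact_force: [0.0, 0.6, 0.3]
opening: 0.898
grasp_force: 0.0
```

>>> {"name": "servo_tool", "arguments": {
  "deltas": [
    [1,[0,0,-0.04],[0,0,0]],
    [1,[0,0,-0.08],[0,0,0]],
    [1,[0,0,-0.1],[0,0,0]],
    [1,[0,0,-0.1],[0,0,0]]
  ]
}}

```text
time_s: 23.15
tool_pos: [624.2, -275.9, 165.2]
eef_rot: [-0.0, 1.0, -0.001, 0.002]
contact_force: [0.2, -0.2, 0.0]
opening: 1.006
grasp_force: 0.0
```

>>> {"name": "servo_tool", "arguments": {
  "deltas": [
    [1,[0.05,0.03,0],[0,0,0]],
    [1,[0.1,0.06,0],[0,0,0]],
    [1,[0.15,0.09,0],[0,0,0]],
    [1,[0.15,0.1,0],[0,0,0]],
    [1,[0.15,0.1,0],[0,0,0]]
  ]
}}

```text
time_s: 23.78
tool_pos: [473.3, -174.9, 161.9]
eef_rot: [-0.001, 1.0, 0.0, 0.0]
contact_force: [0.4, 0.2, -1.0]
opening: 1.001
grasp_force: 0.0
```

```bash
python3 -c "
from h import *
im=arm.read_camera('top')[:,:,::-1]; s=arm.read_camera('scene')[:,:,::-1]
z=lambda a,x,y,h=38:cv2.resize(a[y-h:y+h,x-h:x+h],(390,290),interpolation=cv2.INTER_CUBIC)
cv2.imwrite('pics/f.png',np.vstack([np.hstack([z(im,324,184),z(im,192,190)]),np.hstack([z(s,177,230),z(s,338,190)])]))"
```

```text
(no output)
```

View pics/f.png

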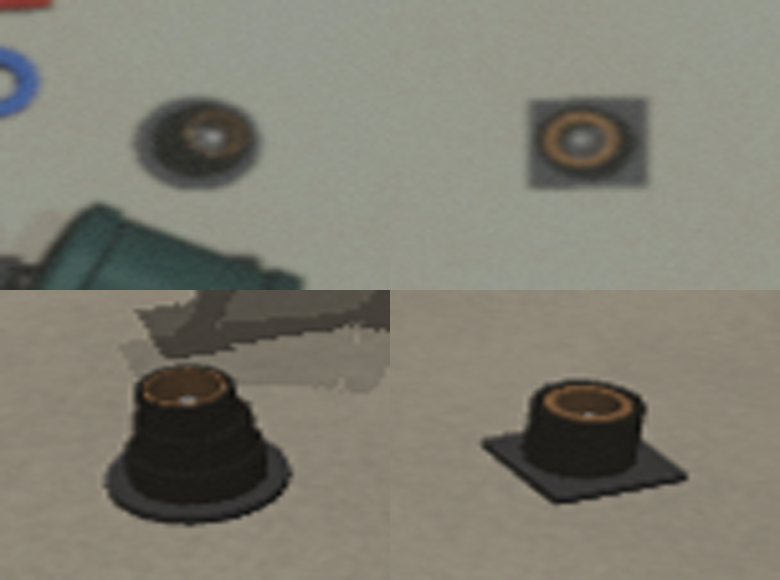

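All four rolls are seated level on their posts. The stack steps inward evenly, with the post tip visible inside the small roll's bore, and the gripper is clear.

```bash
python3 -c "
from bench import arm
print(arm.sign_off())"
```

```text
the job is handed in; nothing more can be done
None
```

The three flat rolls are stacked large, medium, small on the round stand and the tall roll is on the square stand. The job was handed in at about 24 s, the last pictures show every roll flat and fully down, and no pass/fail result was returned.

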